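Feed one blank from the magazine into the nest

ROBOT

A 6-joint arm with a two-finger parallel gripper is mounted at the origin on a cart in front of the work surface, level with it; the furniture and walls round the work are solid. World frame = base frame: x ahead of the robot, y to its left, z up, the work surface at z = 0. Lengths are in m, angles in rad, forces in N, time in s.
With the tool pointing down it reaches from about 0.375 to 0.9 m from the base axis. Payload 3.1 kg.
Tool frame: the origin (TCP) lies at the very end of the fingers, on their centre line; the grasp point (between the pads) lies 19 mm behind it; x points along the fingers, z is the direction in which the jaws open and shut, and the axes are right-handed (so a half turn about x gives the same grasp; the last joint's range is limited). The gripper opens to 85 mm and grips with 20 to 120 N. Pads are 22 mm wide; open, the fingers measure 114 mm over their backs; the gripper's body (76 mm by 85 mm) begins 54 mm behind the grasp point. The pads swing forward as they close: fully open they stand 13 mm farther back than shut.
Start: joints at [1.024, 0.527, 1.433, -0, 1.181, -0.178], TCP at [0.225, 0.583, 0.231] pointing down, gripper open.
Joint ranges: [-3.08, 3.08], [-0.75, 2.2], [0.22, 2.44], [-1.43, 4.57], [0, 2.65], [-2.85, 2.85]. Speed limits (rad/s): [2.79, 2.79, 3.14, 3.14, 3.14, 3.14].

INTERFACE

Orientations are given as a unit quaternion [w, x, y, z].
In Python, from workcell import arm, cams gives the robot as it stands. The module is installed in compiled form; this text tells all that it offers.
- The arm moves only by the tool servo_tool, never from a script. Its argument "steps" is a list of rows, each a list of 6 numbers: the shift along the tool's x, y, z each as a share of 20 cm, from -1 to 1, then the turn, a rotation vector about the tool's x, y, z each as a share of pi/2 rad, from -1 to 1. In form: [[dx, dy, dz, ax, ay, az], ...]. A call has 1 to 20 rows; each row is the pose to reach, as a shift and turn from the pose measured when the call began, along the tool's axes at that moment; what a row does not reach only later rows make up. A row lasts 1/8 s, in which the tool goes at most 62.5 mm and 10.7 degrees, less where a joint would pass 70% of its speed; a pose out of reach is approached as far as the arm can. A call with a number of a shift or a turn outside -1 to 1 is refused whole. A call with a gripper value outside its range is refused whole. "grip" is the opening, from -1 (shut) to 1 (fully open), so that 0 is half open, set as the call begins (left out, the last holds). The fingers move at their own pace and stop on an object; "squeeze" is the grip in N (left out, the last holds). Time passes only in rows, so rows that repeat a pose let the fingers close. It gives the time, the measured TCP pose, the force and the opening at its end, in the units of the state.
- arm.state(): the state, without advancing time (a new reading comes with each control period).
- cams.grab_frame(name): name is "scene" or "top"; returns (picture, depth): 400x640x3 uint8, blue, green, red; 400x640 float32, m along the optical axis (not along the pixel's ray), 0 where there is no reading.
- cams.camera_info(name): a dict with "intrinsics" (3x3 intrinsics, pixels), "R" (3x3) and "t" (3): a world point X has camera coordinates R X + t. Camera axes: x right, y down, z forward; pixel columns grow to the right and rows downward; lengths in m; the calibration is good to about 2 mm. A picture is of the moment at which its call begins. camera_info takes no time and is no camera call.
- arm.hand_in(): hands the job in, once; it reports no verdict.
The state is a dict: "t": time; "joint_pos": joint angles; "joint_velocities": joint speeds; "effort": joint torques, N m; "eef_pos": TCP position; "tcp_rot": TCP orientation; "contact_force": force on the tool from outside, world axes, zero at the start; "wrist_torque": the same for the moment, N m; "gripper_width": opening from 0.0 (shut) to 1.0 (fully open).
Only numpy, scipy, OpenCV 4.12 (cv2) and the standard library are available. Lean on these libraries where they do the work, as an engineer would, in place of code of your own. Each camera call takes 0.05 s, during which the arm holds its last target.

TASK

Slide the top steel blank sideways off the stack in the blue magazine into the aluminium nest beside it, pressing only lightly, until it is fully home against the nest's end stop; never lift it, and leave the rest of the stack as it lies. Then swing the red keeper by its black knob across the blank as far as it goes, and let go. Leave the other things on the bench alone.

Things in the scene. Friction and masses are not known exactly. Their poses are not given: they have to be found in the camera images.
- magazine: Blue plate magazine, fixed. Origin: underside, below the stack's centre; +x points out of its open end to the nest. Deck 12 mm high, x -60 to +52 mm. Walls with tops at z = 36 mm (4 mm over the stack) at the back (inner face x = -51.5 mm) and sides (inner faces y = +-36.5 mm, to x = +46 mm) cover the blanks' edges: the top blank is moved by pressing on its face and dragging.
- nest: Aluminium nest, fixed beyond the open end, 8 to 20 mm from the magazine's deck, nearly in line, axes alike (+x away). Origin: underside, below the middle of a home blank. Deck top z = 24.5 mm (2.5 mm below the top blank's underside), from x = -54 mm. Steel end stop: face x = +50 mm, top 28.5 mm; fences y = +-37.5 mm, tops 28.2 mm, flared mouth. A home blank's origin has x = 0 within 3 mm.
- blank_top: The top blank: bright steel plate 100 (x) x 70 (y) x 5 mm, about 0.27 kg. Origin: centre of its underside (27 mm above the bench on the stack). It lies loose on the others, steel sliding easily on steel; fingertips grip it much better. A downward press of 4 to 8 N drags it alone; pressed much harder (20 N or more) it tends to take the second blank along. Touch it slowly: a knock of 45 N would mark it.
- blank_2: Second blank, of the same size, just under the top one (origin: centre of its underside). Must stay.
- blank_3: Third blank, under the second. Must stay.
- blank_4: Lowest blank, on the magazine's deck. Must stay.
- keeper (a joint): Angle of the red keeper arm (12 mm wide, z = 31.5 to 37.5 mm) on the nest, rad. Its upright pivot stands at x = +20, y = +56 mm in the nest's frame. 0: points along the nest's +x, clear of the blank (it starts at 0 to 0.3); it grows as it swings clockwise seen from above; 1.571, its stop: points along the nest's -y, across the blank, just above it. It turns stiffly (about 1.5 N at the knob) and stays where it is left.
- keeper_knob (a point): Top centre of the keeper's upright black knob, 14 mm in diameter, from z = 37.5 to 69.5 mm, 56 mm from the pivot. This point is at z = 69.5 mm.
- bench_grinder: Bench grinder, fixed equipment right of the magazine (its -y side), 305 mm high, from 165 mm before its origin to 170 mm behind (x), and about 200 mm to either side (y): move round or over it, also with the arm. Origin: centre of its underside.
- bearing: Ball bearing, 52 mm across, 15 mm high, loose bystander. Origin: centre of its underside.
- plug: Spark plug, 24 x 77 x 21 mm, loose bystander. Origin: centre of its underside.
- wood_block: Wooden offcut, 45 x 92 x 36 mm, loose bystander at the back. Origin: centre of its underside.
- screwdriver_c: Black screwdriver, 26 x 175 x 29 mm, loose bystander at the back. Origin: centre of its underside.

How it is judged:
On the way:
1. The top blank lies fully home in the nest (within 3 mm of the end stop) while the keeper is still open (x of blank_top in the frame of nest between -0.003 and 0.003 m and y of blank_top in the frame of nest between -0.005 and 0.005 m and height (world z) of blank_top below 0.0265 m and angle between blank_top's own z axis and vertical below 0.03 rad and value of joint keeper below 0.6 rad), for 0.2 s.
At the end, for the whole second after the job is handed in: The top blank lies flat and at rest between the nest's fences, within 3 mm of fully home, and the keeper is swung across it to within 0.17 rad of its stop (x of blank_top in the frame of nest between -0.003 and 0.003 m and y of blank_top in the frame of nest between -0.005 and 0.005 m and height (world z) of blank_top below 0.0265 m and angle between blank_top's own z axis and vertical below 0.03 rad and value of joint keeper above 1.4 rad and linear speed of blank_top below 0.02 m/s); the robot touches nothing.
It fails at once if The blank is struck or pressed by the fingers with more than 45 N (contact force between the fingers and blank_top above 45 N).
It fails at once if The top blank is lifted (more than 10 mm above its place on the stack) (height (world z) of blank_top above 0.037 m).
It fails at once if One of the other blanks is shifted by more than 5 mm (distance of any of blank_2, blank_3, blank_4 from where it was at the start of the episode above 0.005 m).
It fails at once if A bystander (bearing, spark plug, wooden block, screwdriver) is moved by more than 20 mm (distance of any of bearing, plug, wood_block, screwdriver_c from where it was at the start of the episode above 0.02 m).
It also fails if it takes over 69 s, if anything falls off the work surface, if the arm or the gripper's body presses on something with over 40 N, if the wrist force passes 120 N, or if a joint passes its speed limit or range.

## Working session

There is one attempt and no reset: what is moved stays moved. The work goes in short steps, Python scripts to look and compute and a tool call to move; the robot and the scene stay as the last step left them, time stands still between calls to the robot, and variables do not carry over. Pictures are saved under pics/ and viewed, and the job is handed in when it is done.

Besides the shell and the picture viewer there is one more tool, called after "Emit:" as name([rows], argument=value, ...), one row to a line, values as JSON. servo_tool: Moves the arm, as the interface text tells. Shift numbers are shares of 20 cm and turn numbers shares of pi/2 rad, none past 1 either way. Its arguments: {"type":"object","properties":{"steps":{"type":"array"},"grip":{"type":"number"},"squeeze":{"type":"number"}},"required":["steps"]}

```bash
mkdir -p pics; cat > h.py <<'E'
import numpy as np,cv2
from workcell import arm,cams
def grab(n,save=None):
    p,d=cams.grab_frame(n)
    np.savez('last_%s.npz'%n,p=p,d=d)
    if save: cv2.imwrite('pics/'+save,p)
    return p,d
def load(n):
    z=np.load('last_%s.npz'%n); return z['p'],z['d']
def ray(n,u,v,z):
    i=cams.camera_info(n);K,R,t=map(np.array,(i['intrinsics'],i['R'],i['t']))
    c=-R.T@t; r=R.T@np.linalg.inv(K)@np.array([u,v,1.]); return c+r*(z-c[2])/r[2]
def pt(n,u,v,d):
    i=cams.camera_info(n);K,R,t=map(np.array,(i['intrinsics'],i['R'],i['t']))
    return R.T@(np.linalg.inv(K)@np.array([u,v,1.])*d-t)
def proj(n,X):
    i=cams.camera_info(n);K,R,t=map(np.array,(i['intrinsics'],i['R'],i['t']))
    q=K@(R@np.array(X)+t); return q[:2]/q[2]
E
python3 - <<'E'
from h import *
np.set_printoptions(precision=4,suppress=True)
for n in('scene','top'):
    grab(n,n+'0.png'); i=cams.camera_info(n);print(n,i['intrinsics'],-np.array(i['R']).T@np.array(i['t']));print(np.array(i['R']))
print(arm.state())
E
```

```text
scene [[486.7384   0.     313.5335]
 [  0.     486.7384 199.0387]
 [  0.       0.       1.    ]] [0.9313 1.0687 0.7427]
[[-0.9404  0.3393  0.0235]
 [ 0.1641  0.5132 -0.8424]
 [-0.2979 -0.7884 -0.5383]]
top [[383.7217   0.     315.1418]
 [  0.     383.7217 202.9385]
 [  0.       0.       1.    ]] [0.3687 0.1054 0.8992]
[[-0.0336 -0.9994  0.0016]
 [-0.9765  0.0325 -0.213 ]
 [ 0.2129 -0.0087 -0.977 ]]
{'t': 0.1, 'joint_pos': array([ 1.0235,  0.5284,  1.4338,  0.    ,  1.1814, -0.1785]), 'joint_velocities': array([ 0.0017, -0.0025, -0.0035, -0.0001, -0.0014, -0.0006]), 'effort': array([ -0.0004, -44.3308, -17.8586,  -0.0002,   0.0039,  -0.    ]), 'eef_pos': array([0.2249, 0.5824, 0.2304]), 'tcp_rot': array([ 0.5826, -0.4001,  0.5838,  0.3996]), 'contact_force': array([ 0.3105, -0.6324, -0.2523]), 'wrist_torque': array([0.0085, 0.0097, 0.0243]), 'gripper_width': 1.001022700358767}
```

View pics/scene0.png

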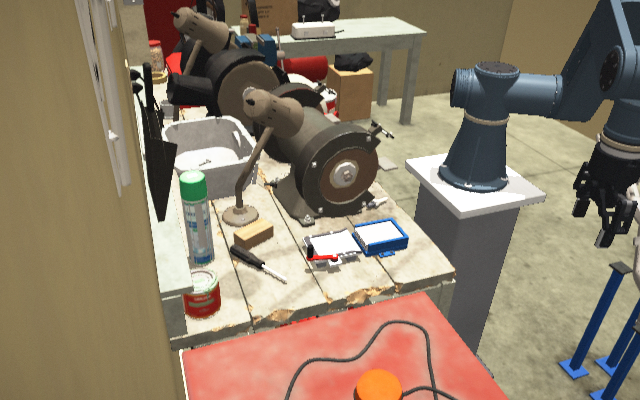

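View pics/top0.png

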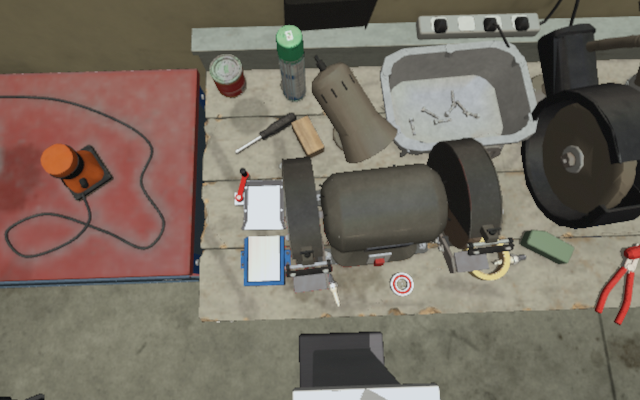

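The scene view shows the blue magazine at about (380,235), the nest at (330,245) and the red keeper with its black knob near (310,252). In the top view they are at (265,260), (265,207) and (243,172). I'll enlarge both views.

```bash
python3 - <<'E'
from h import *
p,d=load('top'); c=p[155:295,220:300]; cv2.imwrite('pics/tz.png',cv2.resize(c,None,fx=4,fy=4,interpolation=cv2.INTER_CUBIC)[:600])
p,d=load('scene'); c=p[210:275,290:420]; cv2.imwrite('pics/sz.png',cv2.resize(c,None,fx=6,fy=6,interpolation=cv2.INTER_CUBIC))
E
```

```text
(no output)
```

View pics/tz.png

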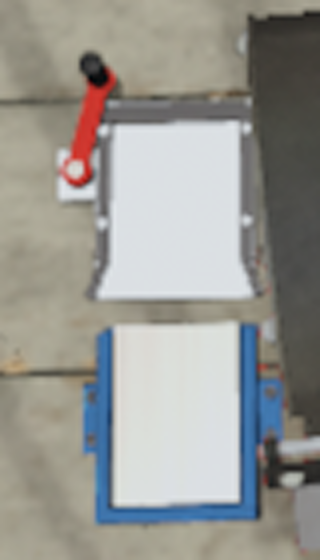

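View pics/sz.png

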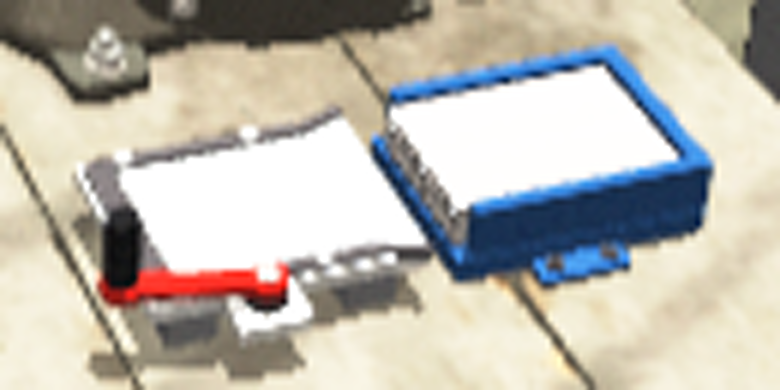

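The crop shows the blank within blue walls (crop x 113–241, y 324–505), and the nest's white deck (110–243, 122–298). The keeper is slightly turned, with its knob at the top left. Next I'll measure with masks in both views.

```bash
cat > m.py <<'E'
from h import *
np.set_printoptions(precision=4,suppress=True)
def corners(n,mask,z,nm):
    cs,_=cv2.findContours(mask.astype(np.uint8),cv2.RETR_EXTERNAL,cv2.CHAIN_APPROX_NONE)
    c=max(cs,key=cv2.contourArea)
    P=np.array([ray(n,*q[0],z)[:2] for q in c])
    r=cv2.minAreaRect((P*1000).astype(np.float32)); print(n,nm,'area',mask.sum(),'ctr',np.array(r[0]),'size',r[1],'ang',r[2]); return P
if __name__=='__main__':
  for n,win in (('top',(155,295,225,292)),('scene',(210,275,290,420))):
    p,d=load(n); a,b,c,e=win
    hsv=cv2.cvtColor(p,cv2.COLOR_BGR2HSV).astype(int); W=np.zeros(p.shape[:2],bool);W[a:b,c:e]=1
    blue=W&(hsv[...,0]>95)&(hsv[...,0]<125)&(hsv[...,1]>120)
    white=W&(hsv[...,2]>215)&(hsv[...,1]<40)
    nc,lab,st,ce=cv2.connectedComponentsWithStats(white.astype(np.uint8))
    for i in range(1,nc):
        if st[i,4]>150:
            print(n,'white',st[i],ce[i],'depth z', np.mean([pt(n,u,v,d[v,u])[2] for v,u in np.argwhere(lab==i)[::20]]))
            for z in(.0245,.032): corners(n,lab==i,z,'w%.4f'%z)
    corners(n,blue,.036,'blue')
    red=W&((hsv[...,0]<6)|(hsv[...,0]>174))&(hsv[...,1]>170)&(hsv[...,2]>90)
    black=W&(hsv[...,2]<50)
    for m,k in((red,'red'),(black,'black')):
        nc,lab,st,ce=cv2.connectedComponentsWithStats(m.astype(np.uint8))
        for i in range(1,nc):
            if st[i,4]>8: print(n,k,st[i],ce[i])
E
python3 m.py
```

```text
top white [ 245  186   37   43 1318] [263.2754 208.0379] depth z 0.025168688961185237
top w0.0245 area 1318 ctr [554.1985 217.8164] size (82.8602523803711, 99.822265625) ang 88.08761596679688
top w0.0320 area 1318 ctr [552.6081 216.8527] size (82.14972686767578, 98.96625518798828) ang 88.08768463134766
top white [ 249  236   30   45 1293] [263.5414 258.3542] depth z 0.032834378856562936
top w0.0245 area 1293 ctr [435.9178 218.2463] size (97.48162841796875, 66.29796600341797) ang 0.17609120905399323
top w0.0320 area 1293 ctr [435.3417 217.2789] size (96.64573669433594, 65.72946166992188) ang 0.17606021463871002
top blue area 555 ctr [428.8705 213.7895] size (107.51428985595703, 104.05207824707031) ang 89.7237777709961
top red [237 172  12  29 107] [242.0187 186.    ]
top black [284 159   8   4  18] [287.6667 160.1667]
top black [242 171   5   5  14] [244.     173.5714]
top black [287 269   5   8  22] [288.1818 272.2273]
scene white [382 210  38  59 663] [404.463  239.6229] depth z -0.0032731941055514037
scene w0.0245 area 663 ctr [384.076  252.0604] size (247.18621826171875, 74.657196
[... 1419 characters left out ...]
49  21 512] [360.6562 267.3672] depth z -0.0023344168550250865
scene w0.0245 area 512 ctr [534.0237 303.7639] size (69.95329284667969, 110.16706848144531) ang 71.68880462646484
scene w0.0320 area 512 ctr [538.1724 311.7521] size (69.22274017333984, 109.0165786743164) ang 71.68879699707031Traceback (most recent call last):
  File "m.py", line 19, in <module>
    corners(n,blue,.036,'blue')
    ~~~~~~~^^^^^^^^^^^^^^^^^^^^
  File "m.py", line 6, in corners
    P=np.array([ray(n,*q[0],z)[:2] for q in c])
                ~~~^^^^^^^^^^^
  File "h.py", line 11, in ray
    i=cams.camera_info(n);K,R,t=map(np.array,(i['intrinsics'],i['R'],i['t']))
ValueError: time passes only in moves, steps and waits
```

```bash
python3 - <<'E'
from workcell import cams
import json,numpy as np
json.dump({n:{k:np.array(v).tolist() for k,v in cams.camera_info(n).items()} for n in('scene','top')},open('cal.json','w'))
E
sed -i 's/^from workcell import arm,cams/from workcell import arm,cams\nimport json\nCAL=json.load(open("\.\/cal.json"))/; s/cams.camera_info(n)/CAL[n]/' h.py
cat > m2.py <<'E'
from h import *
np.set_printoptions(precision=2,suppress=True)
from scipy.ndimage import map_coordinates
# subpixel edge along world-line scans: sample brightness at world points z fixed
def scan(n,p,start,dirn,L,z,rows):
    g=cv2.cvtColor(p,cv2.COLOR_BGR2GRAY).astype(float)
    out=[]
    for o in rows:
        s=np.arange(0,L,.0003)
        X=[list(np.array(start)+np.array(o)+k*np.array(dirn))+[z] for k in s]
        uv=np.array([proj(n,x) for x in X]); v=map_coordinates(g,[uv[:,1],uv[:,0]],order=1)
        v=np.convolve(v,np.ones(5)/5,'same'); dv=np.gradient(v)[6:-6]
        k=np.argmin(dv)+6; out.append(((np.array(start)+np.array(o)+s[k]*np.array(dirn))*1000).tolist()+[dv.min()])
    return np.array(out)
for n in('top','scene'):
    p,d=load(n)
    for nm,dirn,rows in(('left',(0,1),[(x,0) for x in np.arange(-.03,.041,.01)]),('right',(0,-1),[(x,0) for x in np.arange(-.03,.041,.01)]),('stop',(1,0),[(0,y) for y in np.arange(-.03,.031,.01)]),('front',(-1,0),[(0,y) for y in np.arange(-.03,.031,.01)])):
        ax=0 if dirn[0]==0 else 1
        r=scan(n,p,(.554,.2175),dirn,.065,.0245,rows); f=np.polyfit(r[:,ax],r[:,1-ax],1) 
        print(n,'nest',nm,r[:,1-ax],'slope deg',np.degrees(f[0]))
    for nm,dirn,rows in(('left',(0,1),[(x,0) for x in np.arange(-.03,.041,.01)]),('right',(0,-1),[(x,0) for x in np.arange(-.03,.041,.01)]),('+x',(1,0),[(0,y) for y in np.arange(-.03,.031,.01)]),('-x',(-1,0),[(0,y) for y in np.arange(-.03,.031,.01)])):
        ax=0 if dirn[0]==0 else 1
        r=scan(n,p,(.4365,.218),dirn,.062,.032,rows); f=np.polyfit(r[:,ax],r[:,1-ax],1) 
        print(n,'blank',nm,r[:,1-ax],'slope deg',np.degrees(f[0]))
E
python3 m2.py
```

```text
top nest left [257.4 257.4 255.3 257.7 255.3 267.  255.3 255.3] slope deg 0.5115694599381417
top nest right [181.2 181.2 174.  180.9 180.9 180.3 180.3 180.3] slope deg 0.5524950167333006
top nest stop [606.5 606.8 607.4 605.6 605.6 605.9 606.2] slope deg -0.9208250278889297
top nest front [499.7 500.3 500.3 500.6 500.9 501.2 501.8] slope deg 1.7802617205850206
top blank left [253.4 253.4 253.4 253.7 253.7 253.7 253.7 253.7] slope deg 0.30694167596298405
top blank right [182.  182.  182.  181.7 181.7 181.4 181.4 181.1] slope deg -0.7571228007085563
top blank +x [487.2 485.4 485.7 486.  486.3 486.6 486.9] slope deg 0.42971834634811756
top blank -x [384.6 384.9 385.5 385.8 384.  384.3 384.6] slope deg -0.5524950167334253
scene nest left [257.7 255.9 268.5 255.3 256.2 264.3 253.5 248.7] slope deg -5.913742956885988
scene nest right [183.  179.7 180.9 179.4 182.7 179.7 180.6 180.3] slope deg -1.0026761414789618
scene nest stop [605.6 606.2 605.6 606.2 607.1 606.2 605. ] slope deg -0.061388335192555134
scene nest front [501.5 499.7 501.5 502.4 502.1 501.8 502.4] slope deg 1.5347083798147347
scene blank left [252.8 252.2 252.8 254.6 252.8 251.9 251.9 252.8] slope deg -0.4092555679505597
scene blank right [182.6 181.7 184.7 182.3 180.8 182.  182.9 182.6] slope deg -0.24555334077032032
scene blank +x [487.2 486.6 487.8 487.8 486.6 487.5 488.4] slope deg 0.8594366926962208
scene blank -x [386.7 387.3 387.  385.8 386.4 386.4 386.1] slope deg -0.8594366926961997
```

```bash
cat > pc.py <<'E'
from h import *
np.set_printoptions(precision=0,suppress=True,linewidth=200)
C=[]
for n in('top','scene'):
    p,d=load(n);K,R,t=[np.array(CAL[n][k]) for k in('intrinsics','R','t')]
    v,u=np.mgrid[0:400,0:640]; m=d>0
    q=np.stack([(u[m]-K[0,2])/K[0,0]*d[m],(v[m]-K[1,2])/K[1,1]*d[m],d[m]],1)
    C.append((q-t)@R)
np.savez('pc.npz',a=C[0],b=C[1])
for X,n in zip(C,('top','scene')):
  print(n);print('       y:',np.arange(.29,-.25,-.02)*1000)
  for x in np.arange(.30,.80,.02):
    row=[]
    for y in np.arange(.29,-.25,-.02):
        s=X[(abs(X[:,0]-x)<.01)&(abs(X[:,1]-y)<.01)]
        row.append(s[:,2].max()*1000 if len(s) else -99)
    print('%.2f'%x,np.array(row))
E
python3 pc.py
```

```text
top
       y: [ 290.  270.  250.  230.  210.  190.  170.  150.  130.  110.   90.   70.   50.   30.   10.  -10.  -30.  -50.  -70.  -90. -110. -130. -150. -170. -190. -210. -230.]
0.30 [ 2.  3.  4.  3.  4.  3.  4.  2.  2.  3.  4.  3.  3.  4.  4.  3.  3.  2. -5.  2.  2.  0. -3.  3.  3.  2.  2.]
0.32 [ 3.  4.  3.  3.  3.  3.  3.  3.  5.  3.  5.  7. 15.  5.  4.  5.  3.  4.  3.  4.  4.  2.  4.  4.  5.  4.  5.]
0.34 [ 3.  3.  2.  3.  2.  3.  4.  3.  4.  4.  3. 17. 18.  4.  3.  3.  4.  5. 17. 19. 17.  6.  4.  5.  3.  3.  4.]
0.36 [  3.   4.   3.   2.   4.   4.   3. 167. 169. 168. 168. 155.  20.   4.   4.   4.   4.   4.  18.  18.  18.   4.   4.   5.   4.   3.   4.]
0.38 [  3.  37.  40.  40.  39.  42.  43. 262. 263. 254. 168. 156.  23.   3.   4.   5.   4.   3.  19.  18.  18.   3.   3. 168. 165.   3.   5.]
0.40 [  4.  38.  40.  38.  37.  37.  40. 266. 274. 273. 266. 266.   2.   4.   3.   4.   5.   4.  15.  19.  16.   4. 158. 167. 169. 167. 167.]
0.42 [  4.  39.  39.  37.  36.  37.  42. 256. 285. 287. 264. 264.  29.  33.  37.  77.  76.  74.  58.  27.  23.   5. 266. 265. 264. 263. 263.]
0.44 [  4
[... 5765 characters left out ...]
 -99. -679. -678. -679.]
0.72 [   1.   14.   14.   15.   -0.   -1.   -1.    0.   36.   38.  361.  353.  354.  114.   80.   67.   13.   -3.  128.  124.    1.  -99.  -99.  -99. -679. -675.  -99.]
0.74 [   1.    0.   13.   20.   21.   23.   -2.   37.   37.   37.   34.  181.  159.  140.  111.   85.   18.  125.  127.   90.    8.  -99.  -99.  -99. -674. -677. -684.]
0.76 [   2.    0.   -1.   13.   23.   25.   24.   37.   37.   36.  -99.   -1.   14.   18.   31.   22.   16.  127.  128.   82.    6.  -99.  -99.  -99. -681. -678.  -99.]
0.78 [   1.    0.    0.    0.    1.   22.   25.   25.   35.   36.    0.   -1.   -1.   13.   14.   13.   14.  128.  127.   73.    6.  -99.  -99.  -99. -681. -679.  -99.]
```

```bash
python3 - <<'E'
from h import *
C=np.load('pc.npz')
for n in 'ab':
    X=C[n]
    for z0,z1 in((.08,.15),(.15,.2),(.2,.25),(.25,.31)):
        s=X[(X[:,0]>.33)&(X[:,0]<.64)&(X[:,1]>.1)&(X[:,1]<.3)&(X[:,2]>z0)&(X[:,2]<z1)]
        print(n,z0,len(s),np.percentile(s[:,1],[50,90,98,100]) if len(s) else '', s[np.argmax(s[:,1])] if len(s) else '')
# knob top in top view: black blob (244,173.57)...
p,d=load('top')
for uv in((242.7,172),(243.2,171.5)): print('knob top cam z.0695',ray('top',*uv,.0695))
p,d=load('scene')
print('scene knob top px (120,212)/6:',ray('scene',290+120.5/6-.5,210+210/6-.5,.0695))
print('pivot', ray('top',220+75.5/4-.5,155+170.5/4-.5,.0375), ray('scene',290+270/6-.5,210+272/6-.5,.0375))
s=arm.state(); print(s['t'])
from scipy.spatial.transform import Rotation as Ro
w,x,y,z=s['tcp_rot'];print(Ro.from_quat([x,y,z,w]).as_matrix().round(4))
# bystander heights near path: row of points z>0.1 for y>.18
for n in 'ab':
    X=C[n];s=X[(X[:,0]>.2)&(X[:,0]<.64)&(X[:,1]>.2)&(X[:,1]<.6)&(X[:,2]>.09)];print(len(s),s[::max(1,len(s)//5)])
E
```

```text
a 0.08 42 [0.13410601 0.14178236 0.14236747 0.14241014] [0.41809434 0.14241014 0.0905437 ]
a 0.15 419 [0.12289147 0.14177377 0.15805216 0.15995882] [0.49995812 0.15995882 0.16953038]
a 0.2 330 [0.13171369 0.15351368 0.16177386 0.1639638 ] [0.59133947 0.1639638  0.21820273]
a 0.25 3103 [0.12425476 0.14533964 0.15121437 0.15584197] [0.58041661 0.15584197 0.25107946]
b 0.08 1791 [0.13875752 0.15863973 0.16102927 0.16507167] [0.56716155 0.16507167 0.08702276]
b 0.15 1698 [0.13889566 0.15933908 0.16148383 0.16659597] [0.49990663 0.16659597 0.16803981]
b 0.2 1418 [0.14686937 0.15817577 0.16125342 0.16753025] [0.59426196 0.16753025 0.21620433]
b 0.25 1194 [0.14087687 0.15355515 0.15672333 0.16011805] [0.57125374 0.16011805 0.25674977]
knob top cam z.0695 [0.62616561 0.25865374 0.0695    ]
knob top cam z.0695 [0.62730252 0.25753619 0.0695    ]
scene knob top px (120,212)/6: [0.63140406 0.25806747 0.0695    ]
pivot [0.57604121 0.27412856 0.0375    ] [0.57573722 0.2733278  0.0375    ]
0.1
[[-1.000e-03 -9.328e-01  3.605e-01]
 [-1.700e-03  3.605e-01  9.328e-01]
 [-1.000e+00  4.000e-04 -1.900e-03]]
146 [[0.22131781 0.53972892 0.25139921]
 [0.23235889 0.54795375 0.31003622]
 [0.23020815 0.5441811  0.30726799]
 [0.22868729 0.54307727 0.30660289]
 [0.22890193 0.54126746 0.31261611]
 [0.21319038 0.52881659 0.25464522]]
6772 [[0.20082228 0.43361833 0.59952952]
 [0.25920625 0.53089181 0.56213695]
 [0.28839125 0.57219063 0.53233298]
 [0.26062436 0.59513405 0.48192792]
 [0.21454356 0.5258867  0.34544332]
 [0.20258013 0.54518786 0.24240601]]
```

Emit:
servo_tool([
  [-0.1,-0.4,-0.3,0.38,0,0],
  [-0.25,-0.82,-0.65,0.766,0,0],
  [-0.25,-0.82,-0.65,0.766,0,0],
  [-0.25,-0.82,-0.65,0.766,0,0],
  [-0.25,-0.82,-0.65,0.766,0,0],
  [-0.25,-0.82,-0.65,0.766,0,0],
  [-0.25,-0.82,-0.65,0.766,0,0],
  [-0.25,-0.82,-0.65,0.766,0,0],
  [-0.25,-0.82,-0.65,0.766,0,0],
], grip=-1, squeeze=20)

```text
t: 1.23
eef_pos: [0.3309, 0.402, 0.2804]
tcp_rot: [0.707, -0.001, 0.708, -0.001]
contact_force: [-0.2, 0.1, 0.3]
gripper_width: 0.002
```

```bash
cat > st.py <<'E'
from h import *
np.set_printoptions(precision=4,suppress=True)
s=arm.state(); print(s['t'],s['joint_pos'],s['eef_pos'],s['contact_force'],s['gripper_width'])
from scipy.spatial.transform import Rotation as Ro
w,x,y,z=s['tcp_rot'];print(Ro.from_quat([x,y,z,w]).as_matrix().round(4))
E
python3 st.py
```

```text
1.225 [ 0.6677  0.3289  1.6292 -0.0007  1.1859  0.668 ] [0.3309 0.402  0.2804] [-0.1867  0.1422  0.3239] 0.0018946618250714235
[[-0.0015  0.      1.    ]
 [-0.002   1.     -0.    ]
 [-1.     -0.002  -0.0015]]
```

Emit:
servo_tool([
  [0,-0.22,0.15,0,0,0],
  [0,-0.45,0.26,0,0,0],
  [0,-0.67,0.4,0,0,0],
  [0,-0.89,0.525,0,0,0],
  [0,-0.89,0.525,0,0,0],
  [0,-0.89,0.525,0,0,0],
])

```text
t: 1.98
eef_pos: [0.4356, 0.2242, 0.2805]
tcp_rot: [0.706, -0.0, 0.708, -0.001]
contact_force: [0.1, -0.2, -0.3]
gripper_width: 0.001
```

```bash
python3 -c "
from h import *
grab('scene','s1.png');grab('top','t1.png')"; python3 st.py
```

```text
2.075 [ 0.2494  0.2839  1.699  -0.0013  1.1611  0.2481] [0.4351 0.225  0.2805] [-0.4431  0.7618 -0.0925] 0.0025588138535347486
[[-0.0021 -0.0018  1.    ]
 [-0.0018  1.      0.0018]
 [-1.     -0.0018 -0.0021]]
```

View pics/s1.png

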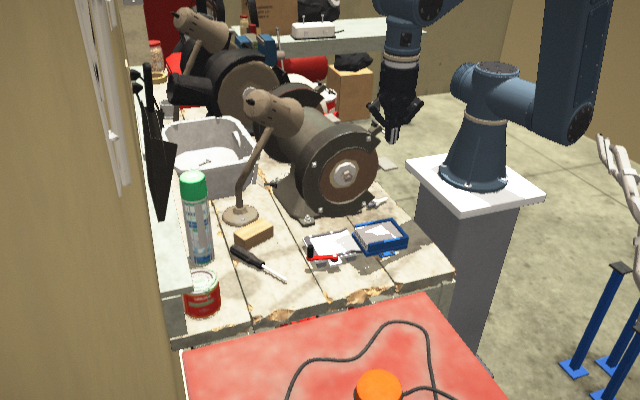

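View pics/t1.png

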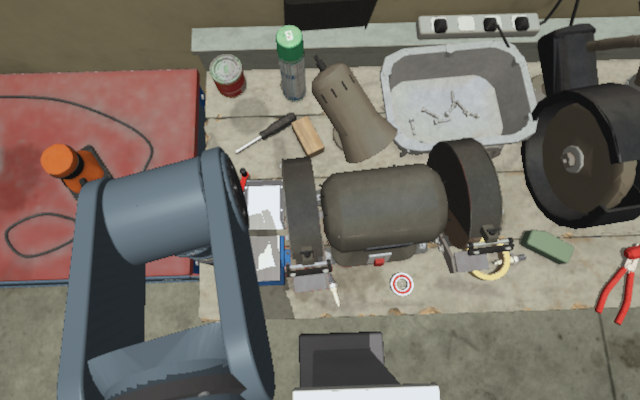

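The arm comes in from the left, clear of the grinder. The closed fingers in the scene view (390,135) are above the magazine, so I'm descending.

Emit:
servo_tool([
  [0.15,0,0,0,0,0],
  [0.35,0,0,0,0,0],
  [0.55,0,0,0,0,0],
  [0.75,0,0,0,0,0],
  [0.95,0,0,0,0,0],
  [1.0,0,0,0,0,0],
  [1.0,0,0,0,0,0],
])

```text
t: 2.95
eef_pos: [0.4344, 0.2254, 0.0805]
tcp_rot: [0.706, -0.002, 0.708, 0.0]
contact_force: [0.5, 0.3, 0.9]
gripper_width: -0.001
```

```bash
python3 -c "
from h import *
p,d=grab('scene');c=p[60:260,270:470];cv2.imwrite('pics/s2.png',cv2.resize(c,None,fx=3,fy=3,interpolation=cv2.INTER_CUBIC))"; python3 st.py
```

```text
3.0 [ 0.2501  0.6008  1.8932 -0.0019  0.6486  0.2487] [0.4351 0.2254 0.0813] [-0.6     0.1066  0.5879] -0.002237918572566705
[[-0.0007 -0.0029  1.    ]
 [-0.0014  1.      0.0029]
 [-1.     -0.0014 -0.0008]]
```

View pics/s2.png

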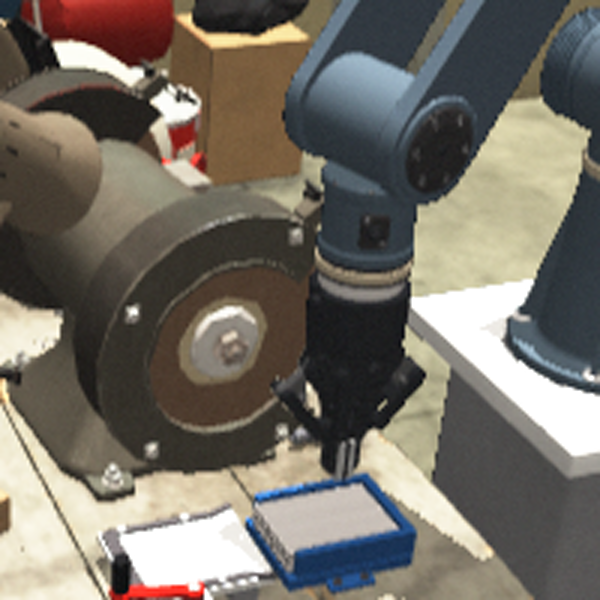

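The gripper hangs clear of the grinder, just above the blank at crop (345,475). Next is a slow approach to the face.

Emit:
servo_tool([
  [0.06,-0.015,0,0,0,0],
  [0.12,-0.015,0,0,0,0],
  [0.18,-0.015,0,0,0,0],
  [0.205,-0.015,0,0,0,0],
  [0.205,-0.015,0,0,0,0],
])

```text
t: 3.62
eef_pos: [0.4348, 0.2222, 0.0397]
tcp_rot: [0.706, -0.002, 0.708, 0.0]
contact_force: [0.8, 0.4, 0.0]
gripper_width: -0.0
```

Emit:
servo_tool([
  [0.01,0,0,0,0,0],
  [0.02,0,0,0,0,0],
  [0.02,0,0,0,0,0],
])

```text
t: 4.0
eef_pos: [0.4348, 0.2222, 0.0357]
tcp_rot: [0.706, -0.002, 0.708, 0.0]
contact_force: [-0.9, 0.2, 0.2]
gripper_width: 0.001
```

```bash
python3 st.py
```

```text
4.0 [ 0.2438  0.6906  1.9157 -0.0023  0.5376  0.2429] [0.4348 0.2222 0.0357] [-0.9319  0.1886  0.2115] 0.0014305679940890647
[[-0.0019 -0.0029  1.    ]
 [-0.0017  1.      0.0029]
 [-1.     -0.0017 -0.0019]]
```

Descending in about 1 mm steps.

Emit:
servo_tool([
  [0.006,0,0,0,0,0],
  [0.01,0,0,0,0,0],
  [0.01,0,0,0,0,0],
])

```text
t: 4.38
eef_pos: [0.4347, 0.2222, 0.0337]
tcp_rot: [0.706, -0.002, 0.708, 0.0]
contact_force: [-0.2, -0.5, 0.4]
gripper_width: 0.0
```

Emit:
servo_tool([
  [0.003,0,0,0,0,0],
  [0.005,0,0,0,0,0],
  [0.005,0,0,0,0,0],
])

```text
t: 4.75
eef_pos: [0.4347, 0.2222, 0.0326]
tcp_rot: [0.706, -0.002, 0.708, 0.0]
contact_force: [-0.0, -0.6, 0.4]
gripper_width: -0.004
```

Emit:
servo_tool([
  [0.002,0,0,0,0,0],
  [0.004,0,0,0,0,0],
  [0.004,0,0,0,0,0],
])

```text
t: 5.12
eef_pos: [0.4348, 0.2222, 0.0321]
tcp_rot: [0.706, -0.002, 0.708, 0.0]
contact_force: [-0.3, -0.1, 3.9]
gripper_width: -0.002
```

Emit:
servo_tool([
  [0.001,0,0,0,0,0],
  [0.002,0,0,0,0,0],
  [0.002,0,0,0,0,0],
])

```text
t: 5.5
eef_pos: [0.4348, 0.2222, 0.0321]
tcp_rot: [0.707, -0.002, 0.708, 0.0]
contact_force: [-0.9, 0.3, 6.9]
gripper_width: 0.001
```

Contact is at z ≈ 0.032, and a 0.4 mm press gives about 7 N. I'll drag in short calls.

Emit:
servo_tool([
  [0.002,0,0.015,0,0,0],
  [0.002,0,0.03,0,0,0],
  [0.002,0,0.045,0,0,0],
  [0.002,0,0.06,0,0,0],
])

```text
t: 6.0
eef_pos: [0.4452, 0.2221, 0.032]
tcp_rot: [0.705, -0.002, 0.709, 0.0]
contact_force: [-3.0, 0.1, 8.6]
gripper_width: -0.007
```

```bash
python3 -c "
from h import *
p,d=grab('scene');c=p[200:275,280:430];cv2.imwrite('pics/s3.png',cv2.resize(c,None,fx=5,fy=5,interpolation=cv2.INTER_CUBIC))"; python3 st.py
```

```text
6.05 [ 0.2381  0.7035  1.8905 -0.002   0.5513  0.237 ] [0.4459 0.2221 0.0321] [-2.1152 -0.0198  7.512 ] -0.00034196079107489953
[[-0.0034 -0.0028  1.    ]
 [-0.0019  1.      0.0028]
 [-1.     -0.0019 -0.0034]]
```

View pics/s3.png

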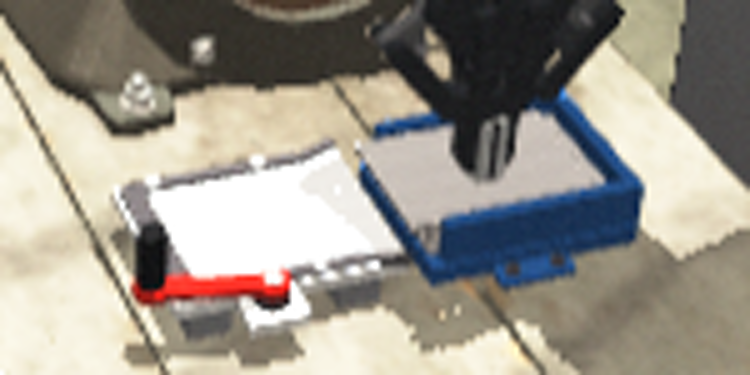

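The blank is moving with the finger, its leading edge now past the magazine wall end at crop (360,150). I'm continuing with slightly less press.

Emit:
servo_tool([
  [0.0015,0,0.02,0,0,0],
  [0.0015,0,0.04,0,0,0],
  [0.0012,0,0.06,0,0,0],
  [0.001,0,0.08,0,0,0],
])

```text
t: 6.55
eef_pos: [0.4606, 0.222, 0.0321]
tcp_rot: [0.705, -0.002, 0.709, 0.0]
contact_force: [-3.8, 0.3, 6.3]
gripper_width: 0.003
```

Emit:
servo_tool([
  [0.0015,0,0.02,0,0,0],
  [0.0015,0,0.04,0,0,0],
  [0.0012,0,0.06,0,0,0],
  [0.001,0,0.08,0,0,0],
])

```text
t: 7.05
eef_pos: [0.4752, 0.2219, 0.0321]
tcp_rot: [0.704, -0.002, 0.71, -0.0]
contact_force: [-2.4, -0.4, 7.5]
gripper_width: 0.001
```

```bash
python3 -c "
from h import *
p,d=grab('scene');c=p[200:275,280:430];cv2.imwrite('pics/s4.png',cv2.resize(c,None,fx=5,fy=5,interpolation=cv2.INTER_CUBIC))"; python3 st.py
```

```text
7.1 [ 0.2239  0.7204  1.8184 -0.0014  0.6106  0.2223] [0.4762 0.222  0.0321] [-1.9863  0.4848  5.181 ] -0.00021242104953947443
[[-0.0074 -0.0027  1.    ]
 [-0.0025  1.      0.0027]
 [-1.     -0.0025 -0.0074]]
```

View pics/s4.png

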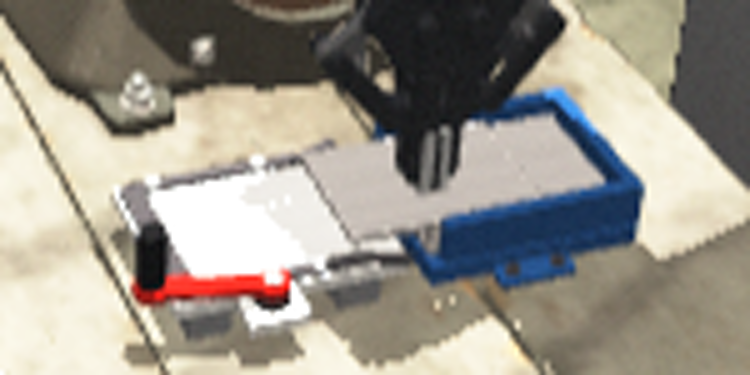

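The blank's front edge is on the nest deck between the flares (crop 305–360, 165–240). I'm continuing and correcting the small tool tilt.

Emit:
servo_tool([
  [0.0015,0,0.02,0,-0.002,0],
  [0.0015,0,0.04,0,-0.005,0],
  [0.001,0,0.055,0,-0.005,0],
])

```text
t: 7.48
eef_pos: [0.486, 0.222, 0.032]
tcp_rot: [0.706, -0.002, 0.708, 0.0]
contact_force: [-2.2, 0.0, 5.3]
gripper_width: -0.0
```

Emit:
servo_tool([
  [0.0015,0,0.015,0,0,0],
  [0.0015,0,0.03,0,0,0],
  [0.0015,0,0.045,0,0,0],
])

```text
t: 7.85
eef_pos: [0.4943, 0.2219, 0.0318]
tcp_rot: [0.706, -0.002, 0.708, -0.0]
contact_force: [-1.3, 0.3, 4.7]
gripper_width: 0.001
```

Emit:
servo_tool([
  [0.0015,0,0.015,0,0,0],
  [0.0018,0,0.03,0,0,0],
  [0.002,0,0.045,0,0,0],
])

```text
t: 8.22
eef_pos: [0.503, 0.2219, 0.0315]
tcp_rot: [0.706, -0.002, 0.709, -0.0]
contact_force: [-3.0, -0.6, 5.8]
gripper_width: -0.002
```

```bash
python3 st.py
```

```text
8.225 [ 0.2135  0.7371  1.758  -0.0037  0.6515  0.2136] [0.503  0.2219 0.0315] [-3.0141 -0.5848  5.7874] -0.0023812827968196716
[[-0.0045 -0.0029  1.    ]
 [-0.0033  1.      0.0029]
 [-1.     -0.0033 -0.0045]]
```

Height is falling as expected, which means the blank has tipped onto the nest deck. Continuing.

Emit:
servo_tool([
  [0.0017,0,0.015,0,0,0],
  [0.002,0,0.03,0,0,0],
  [0.0022,0,0.045,0,-0.002,0],
])

```text
t: 8.6
eef_pos: [0.5116, 0.2219, 0.0312]
tcp_rot: [0.706, -0.002, 0.708, -0.0]
contact_force: [-2.1, -0.7, 6.9]
gripper_width: 0.001
```

Emit:
servo_tool([
  [0.0017,0,0.015,0,0,0],
  [0.002,0,0.03,0,0,0],
  [0.0022,0,0.045,0,-0.002,0],
])

```text
t: 8.98
eef_pos: [0.5202, 0.2219, 0.0311]
tcp_rot: [0.707, -0.002, 0.707, -0.0]
contact_force: [-2.6, -0.5, 8.0]
gripper_width: 0.0
```

```bash
python3 -c "
from h import *
p,d=grab('scene');c=p[200:275,280:430];cv2.imwrite('pics/s5.png',cv2.resize(c,None,fx=5,fy=5,interpolation=cv2.INTER_CUBIC))"; python3 st.py
```

```text
9.025 [ 0.2073  0.7484  1.7195 -0.0057  0.6738  0.2089] [0.5208 0.2219 0.0311] [-1.6937 -0.5302  6.1024] 0.0016331311077865337
[[ 0.0006 -0.0028  1.    ]
 [-0.0035  1.      0.0028]
 [-1.     -0.0035  0.0006]]
```

View pics/s5.png

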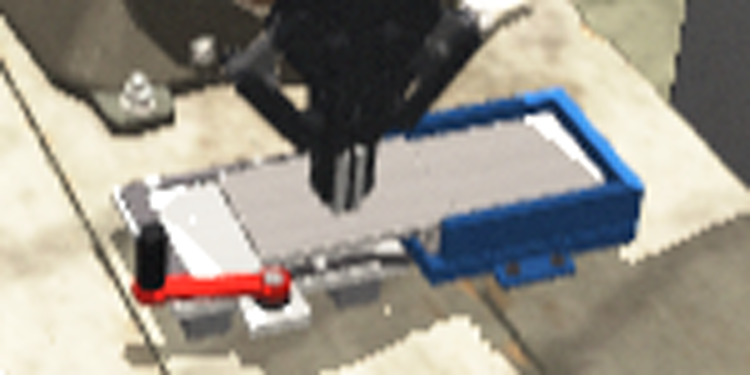

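The front edge is now near crop (220–265, 180–260), about 33 mm from the stop.

Emit:
servo_tool([
  [0.0017,0,0.015,0,0,0],
  [0.002,0,0.03,0,0,0],
  [0.0022,0,0.045,0,0,0],
])

```text
t: 9.4
eef_pos: [0.5293, 0.2218, 0.0309]
tcp_rot: [0.707, -0.002, 0.707, -0.0]
contact_force: [-2.4, -0.4, 6.6]
gripper_width: -0.003
```

Emit:
servo_tool([
  [0.0018,0,0.015,0,0,0],
  [0.002,0,0.03,0,0,0],
  [0.0022,0,0.04,0,0,0],
])

```text
t: 9.78
eef_pos: [0.5377, 0.2219, 0.0305]
tcp_rot: [0.707, -0.002, 0.707, -0.0]
contact_force: [-0.2, -0.0, -0.5]
gripper_width: 0.002
```

Emit:
servo_tool([
  [0.0018,0,0.01,0,0,0],
  [0.002,0,0.02,0,0,0],
  [0.0022,0,0.03,0,0,0],
])

```text
t: 10.15
eef_pos: [0.5439, 0.2219, 0.0297]
tcp_rot: [0.707, -0.002, 0.707, -0.0]
contact_force: [0.2, -0.0, -0.0]
gripper_width: 0.001
```

```bash
python3 st.py
```

```text
10.15 [ 0.1991  0.7668  1.6635 -0.0055  0.7119  0.2004] [0.5439 0.2219 0.0297] [ 0.1644 -0.024  -0.0193] 0.0007651473692576775
[[ 0.0001 -0.0029  1.    ]
 [-0.0036  1.      0.0029]
 [-1.     -0.0036  0.0001]]
```

The blank dropped flat and the finger lost contact. I'll re-press gently.

Emit:
servo_tool([
  [0.002,0,0,0,0,0],
  [0.003,0,0,0,0,0],
  [0.003,0,0,0,0,0],
])

```text
t: 10.52
eef_pos: [0.5444, 0.2219, 0.0296]
tcp_rot: [0.708, -0.002, 0.707, -0.0]
contact_force: [0.2, -0.3, 4.3]
gripper_width: 0.002
```

```bash
python3 -c "
from h import *
p,d=grab('scene');c=p[200:275,280:430];cv2.imwrite('pics/s6.png',cv2.resize(c,None,fx=5,fy=5,interpolation=cv2.INTER_CUBIC))"; python3 st.py
```

```text
10.575 [ 0.199   0.7671  1.6633 -0.0056  0.7107  0.2003] [0.5443 0.2219 0.0296] [0.131  0.0725 5.7645] 0.0007120354348185597
[[ 0.0012 -0.003   1.    ]
 [-0.0035  1.      0.003 ]
 [-1.     -0.0035  0.0012]]
```

View pics/s6.png

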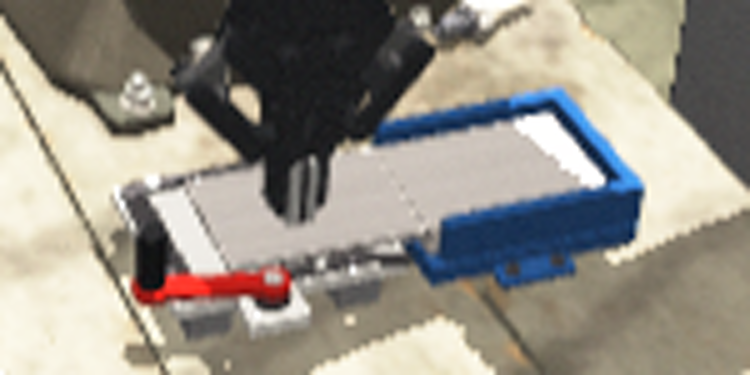

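The blank lies on the nest deck with its front edge about 18 mm from the stop (crop 185–225, 190–265). Dragging it home.

Emit:
servo_tool([
  [0.002,0,0.015,0,0,0],
  [0.002,0,0.03,0,0,0],
  [0.002,0,0.045,0,0,0],
])

```text
t: 10.95
eef_pos: [0.552, 0.222, 0.0296]
tcp_rot: [0.707, -0.002, 0.708, -0.0]
contact_force: [-1.9, -0.5, 7.3]
gripper_width: 0.001
```

Emit:
servo_tool([
  [0.002,0,0.015,0,0,0],
  [0.002,0,0.03,0,0,0],
  [0.002,0,0.035,0,0,0],
])

```text
t: 11.32
eef_pos: [0.5578, 0.2222, 0.0296]
tcp_rot: [0.706, -0.002, 0.709, -0.0]
contact_force: [-3.0, -0.4, 7.9]
gripper_width: -0.005
```

```bash
python3 -c "
from h import *
p,d=grab('scene');c=p[200:275,280:430];cv2.imwrite('pics/s7.png',cv2.resize(c,None,fx=5,fy=5,interpolation=cv2.INTER_CUBIC))"; python3 st.py
```

```text
11.375 [ 0.1945  0.7782  1.6262 -0.0042  0.7418  0.1949] [0.5578 0.2222 0.0296] [-2.8555 -0.0224  7.9199] -0.001479068262808579
[[-0.0039 -0.0027  1.    ]
 [-0.0036  1.      0.0027]
 [-1.     -0.0036 -0.0039]]
```

View pics/s7.png

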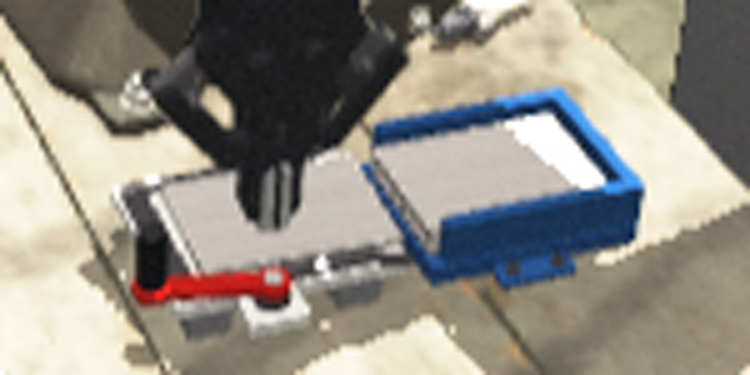

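Nearly home, with a sliver of deck left at the stop (crop ~155,195). The stack stays put. I'll inch on until the side force rises.

Emit:
servo_tool([
  [0.0012,0,0.01,0,-0.002,0],
  [0.0012,0,0.02,0,-0.002,0],
  [0.0012,0,0.02,0,-0.002,0],
])

```text
t: 11.75
eef_pos: [0.5609, 0.2223, 0.0296]
tcp_rot: [0.706, -0.002, 0.708, -0.0]
contact_force: [-2.1, 0.1, 5.8]
gripper_width: 0.001
```

Emit:
servo_tool([
  [0.0012,0,0.01,0,0,0],
  [0.0012,0,0.02,0,0,0],
  [0.0012,0,0.02,0,0,0],
])

```text
t: 12.12
eef_pos: [0.5636, 0.2223, 0.0296]
tcp_rot: [0.705, -0.002, 0.709, -0.0]
contact_force: [-2.2, -0.9, 6.1]
gripper_width: 0.002
```

```bash
python3 -c "
from h import *
p,d=grab('scene');c=p[200:275,280:430];cv2.imwrite('pics/s8.png',cv2.resize(c,None,fx=5,fy=5,interpolation=cv2.INTER_CUBIC))"; python3 st.py
```

```text
12.175 [ 0.1929  0.7828  1.6108 -0.0041  0.7538  0.1932] [0.5636 0.2223 0.0296] [-2.5861 -0.1486  6.6047] 0.0006768328415475373
[[-0.0052 -0.0027  1.    ]
 [-0.0038  1.      0.0027]
 [-1.     -0.0038 -0.0052]]
```

View pics/s8.png

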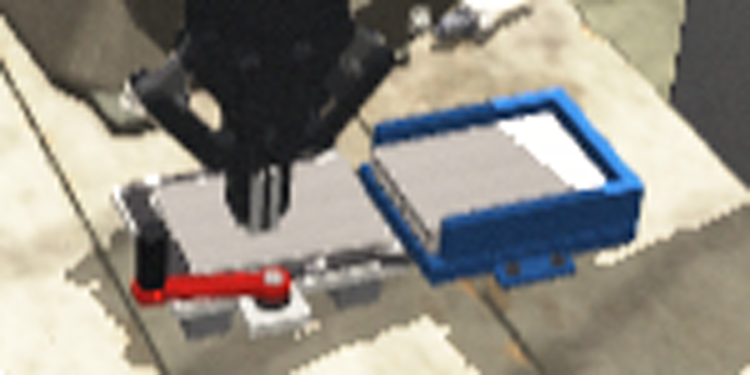

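Emit:
servo_tool([
  [0.0012,0,0.01,0,-0.002,0],
  [0.0012,0,0.02,0,-0.003,0],
  [0.0012,0,0.02,0,-0.003,0],
])

```text
t: 12.55
eef_pos: [0.5661, 0.2224, 0.0296]
tcp_rot: [0.706, -0.002, 0.708, -0.0]
contact_force: [-2.5, 0.6, 7.3]
gripper_width: 0.0
```

Emit:
servo_tool([
  [0.0012,0,0.01,0,0,0],
  [0.0012,0,0.02,0,0,0],
  [0.0012,0,0.02,0,0,0],
])

```text
t: 12.92
eef_pos: [0.5684, 0.2224, 0.0296]
tcp_rot: [0.705, -0.003, 0.709, -0.001]
contact_force: [-3.3, 0.3, 7.4]
gripper_width: 0.003
```

```bash
python3 -c "
from h import *
p,d=grab('scene');c=p[200:275,280:430];cv2.imwrite('pics/s9.png',cv2.resize(c,None,fx=5,fy=5,interpolation=cv2.INTER_CUBIC))"; python3 st.py
```

```text
12.975 [ 0.1916  0.7869  1.5974 -0.0044  0.7648  0.192 ] [0.5684 0.2224 0.0296] [-2.8776 -0.6594  7.7616] 0.0014816310568501853
[[-0.0068 -0.0029  1.    ]
 [-0.0044  1.      0.0028]
 [-1.     -0.0044 -0.0068]]
```

View pics/s9.png

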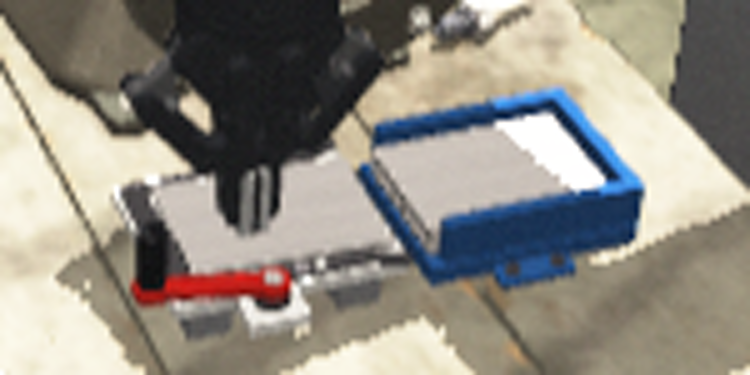

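Blank edges did not move between the last two pictures, so it's probably against the stop with the finger slipping. I'll lift clear and measure.

Emit:
servo_tool([
  [-0.05,0,0,0,-0.004,0],
  [-0.25,0,0,0,-0.004,0],
  [-0.5,0,-0.1,0,-0.004,0],
  [-0.75,0.2,-0.4,0,-0.004,0],
  [-0.75,0.5,-0.7,0,-0.004,0],
  [-0.75,0.8,-0.8,0,-0.004,0],
  [-0.75,0.8,-0.8,0,-0.004,0],
])

```text
t: 13.85
eef_pos: [0.4071, 0.3845, 0.1808]
tcp_rot: [0.707, -0.003, 0.707, 0.0]
contact_force: [0.0, -0.3, -0.6]
gripper_width: 0.004
```

```bash
python3 -c "
from h import *
p,d=grab('scene');c=p[200:275,280:430];cv2.imwrite('pics/s10.png',cv2.resize(c,None,fx=5,fy=5,interpolation=cv2.INTER_CUBIC))
p,d=grab('top');c=p[155:295,210:310];cv2.imwrite('pics/t10.png',cv2.resize(c,None,fx=4,fy=4,interpolation=cv2.INTER_CUBIC))
"; python3 st.py
```

```text
13.95 [ 0.5612  0.5073  1.6465 -0.0028  0.9894  0.5546] [0.4064 0.3858 0.1806] [-0.3047 -0.4252  0.0422] -0.002585292858351421
[[-0.     -0.008   1.    ]
 [-0.0028  1.      0.008 ]
 [-1.     -0.0028 -0.0001]]
```

View pics/s10.png

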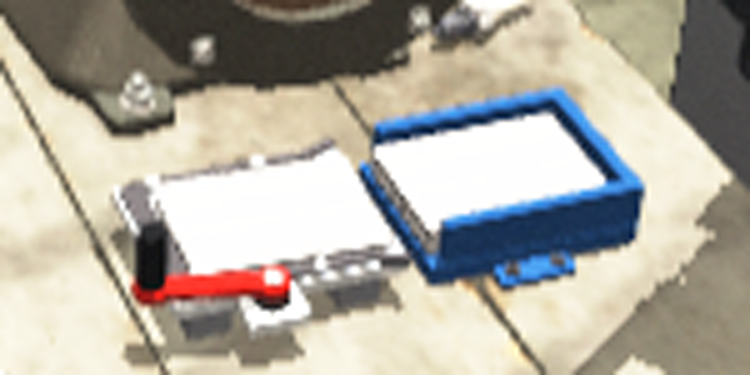

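View pics/t10.png

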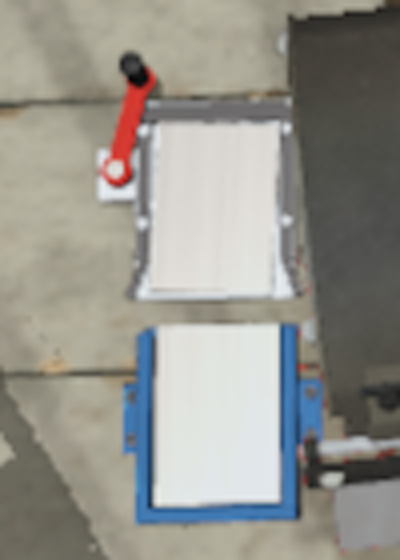

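The blank lies in the nest, front edge at crop y≈123 against the stop's edge, with a narrow deck strip at the rear (y≈295). I'll quantify that.

```bash
cat > m3.py <<'E'
from m2 import scan
from h import *
np.set_printoptions(precision=1,suppress=True)
for n in('top','scene'):
    p,d=load(n)
    for nm,dirn,rows in(('left',(0,1),[(x,0) for x in np.arange(-.03,.031,.01)]),('right',(0,-1),[(x,0) for x in np.arange(-.03,.031,.01)]),('stop',(1,0),[(0,y) for y in np.arange(-.03,.031,.01)]),('rear',(-1,0),[(0,y) for y in np.arange(-.03,.031,.01)])):
        ax=0 if dirn[0]==0 else 1
        r=scan(n,p,(.5555,.2175),dirn,.058,.0295,rows)
        print(n,nm,r[:,1-ax])
E
python3 m3.py | tail -8
```

```text
top left [256.5 256.8 254.4 256.5 254.4 254.7 266.4]
top right [180.9 180.6 173.7 182.4 182.7 180.  179.7]
top stop [603.2 605.6 603.5 604.1 606.5 606.8 607.4]
top rear [501.5 501.8 501.8 500.  500.3 500.6 500.9]
scene left [257.7 256.5 264.9 255.9 254.4 270.  253.8]
scene right [185.1 183.9 174.3 182.1 185.1 181.8 180.6]
scene stop [606.2 609.2 605.6 606.8 605.3 606.5 607.1]
scene rear [503.  503.  503.6 505.1 504.5 505.7 505.7]
```

```bash
python3 - <<'E'
from h import *
p,d=load('top');c=p[180:235,238:290].astype(float)
c=np.clip((c-150)*255/105,0,255).astype(np.uint8)
a=cv2.resize(c,None,fx=8,fy=8,interpolation=cv2.INTER_NEAREST)
p,d=load('scene');c=p[222:262,300:365].astype(float)
c=np.clip((c-150)*255/105,0,255).astype(np.uint8)
b=cv2.resize(c,None,fx=12,fy=12,interpolation=cv2.INTER_NEAREST)
cv2.imwrite('pics/t11.png',a);cv2.imwrite('pics/s11.png',b)
# predicted blank corners if home, nest (0.5555,.218)
for n in('top','scene'):
  for X in((.6055,.253),(.6055,.183),(.5055,.253),(.5055,.183)): print(n,X,proj(n,[*X,.0295]).round(1))
E
```

```text
top (0.6055, 0.253) [248.2 185.4]
top (0.6055, 0.183) [278.1 184.4]
top (0.5055, 0.253) [248.  227.6]
top (0.5055, 0.183) [278.6 226.6]
scene (0.6055, 0.253) [319.1 254.8]
scene (0.6055, 0.183) [309.  237.3]
scene (0.5055, 0.253) [358.6 246.4]
scene (0.5055, 0.183) [347.  229.8]
```

View pics/t11.png

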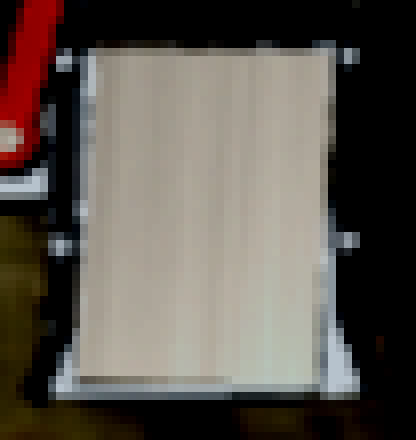

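View pics/s11.png

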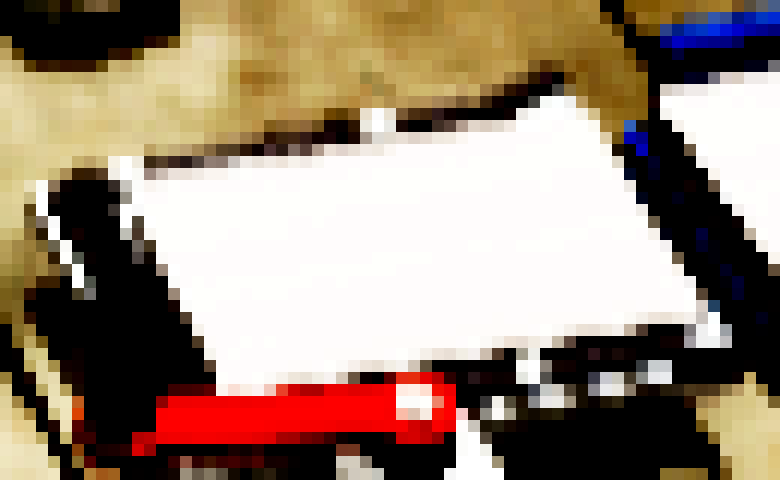

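Both pictures show the blank home at the stop but yawed a few degrees clockwise. In the top crop its left edge runs from (95,50) to (78,380), with the rear-left corner against the fence. It's probably within tolerance, but I'll square it with a light drag at the rear, -y then +x.

Emit:
servo_tool([
  [0.1,-0.25,0.15,0,0,-0.005],
  [0.1,-0.5,0.3,0,0,-0.005],
  [0.2,-0.795,0.587,0,0,-0.005],
  [0.4,-0.795,0.587,0,0,-0.005],
  [0.55,-0.795,0.587,0,0,-0.005],
  [0.65,-0.795,0.587,0,0,-0.005],
  [0.7,-0.795,0.587,0,0,-0.005],
  [0.7,-0.795,0.587,0,0,-0.005],
])

```text
t: 14.95
eef_pos: [0.525, 0.2268, 0.0406]
tcp_rot: [0.707, -0.007, 0.707, -0.001]
contact_force: [0.9, -0.4, 0.4]
gripper_width: 0.003
```

```bash
python3 st.py
```

```text
14.95 [ 0.2181  0.7375  1.6983 -0.0162  0.7092  0.2227] [0.525  0.2268 0.0406] [ 0.863  -0.375   0.3959] 0.00272851987553613
[[-0.001  -0.0077  1.    ]
 [-0.011   0.9999  0.0077]
 [-0.9999 -0.011  -0.0011]]
```

Emit:
servo_tool([
  [0.02,0,0,0,0,0.007],
  [0.035,0,0,0,0,0.007],
  [0.047,0,0,0,0,0.007],
  [0.05,0,0,0,0,0.007],
  [0.05,0,0,0,0,0.007],
])

```text
t: 15.58
eef_pos: [0.5249, 0.2268, 0.0306]
tcp_rot: [0.707, -0.003, 0.707, 0.003]
contact_force: [0.1, 0.2, -0.5]
gripper_width: 0.005
```

Emit:
servo_tool([
  [0.002,0,0,0,0,0],
  [0.004,0,0,0,0,0],
  [0.004,0,0,0,0,0],
])

```text
t: 15.95
eef_pos: [0.5249, 0.2268, 0.0298]
tcp_rot: [0.707, -0.003, 0.707, 0.003]
contact_force: [0.1, -0.3, 0.3]
gripper_width: 0.002
```

```bash
python3 st.py
```

```text
15.95 [0.2124 0.7548 1.7046 0.0004 0.6832 0.2042] [0.5249 0.2268 0.0298] [ 0.1312 -0.337   0.2937] 0.001787988659143224
[[-0.0011 -0.0079  1.    ]
 [ 0.      1.      0.0079]
 [-1.      0.     -0.0011]]
```

Emit:
servo_tool([
  [0.0015,0,0,0,0,0],
  [0.0028,0,0,0,0,0],
  [0.0028,0,0,0,0,0],
])

```text
t: 16.32
eef_pos: [0.525, 0.2268, 0.0296]
tcp_rot: [0.707, -0.003, 0.707, 0.003]
contact_force: [0.2, -1.4, 4.8]
gripper_width: -0.002
```

Emit:
servo_tool([
  [0.0015,-0.008,0.002,0,0,0],
  [0.0017,-0.016,0.004,0,0,0],
  [0.0017,-0.024,0.006,0,0,0],
  [0.0017,-0.024,0.006,0,0,0],
])

```text
t: 16.82
eef_pos: [0.5266, 0.2222, 0.0296]
tcp_rot: [0.707, -0.003, 0.707, 0.003]
contact_force: [-0.9, 1.8, 5.2]
gripper_width: -0.003
```

Emit:
servo_tool([
  [0.0015,0,0.01,0,0,0],
  [0.0015,0,0.02,0,0,0],
  [0.0015,0,0.025,0,0,0],
])

```text
t: 17.2
eef_pos: [0.5291, 0.2219, 0.0296]
tcp_rot: [0.705, -0.003, 0.709, 0.003]
contact_force: [-4.5, -0.7, 9.6]
gripper_width: -0.002
```

```bash
python3 st.py
```

```text
17.2 [0.202  0.7575 1.6967 0.0011 0.6926 0.1935] [0.5291 0.2219 0.0296] [-4.4816 -0.697   9.5527] -0.0019936819347380003
[[-0.0052 -0.0077  1.    ]
 [-0.0004  1.      0.0077]
 [-1.     -0.0003 -0.0052]]
```

Emit:
servo_tool([
  [-0.05,0,0,0,-0.003,0],
  [-0.25,0,0,0,-0.003,0],
  [-0.5,0,-0.1,0,-0.003,0],
  [-0.75,0.2,-0.3,0,-0.003,0],
  [-0.75,0.5,-0.5,0,-0.003,0],
  [-0.75,0.8,-0.5,0,-0.003,0],
  [-0.75,0.8,-0.5,0,-0.003,0],
])

```text
t: 18.08
eef_pos: [0.4281, 0.3844, 0.1808]
tcp_rot: [0.708, -0.004, 0.706, 0.005]
contact_force: [1.4, -0.0, 0.2]
gripper_width: 0.002
```

```bash
python3 - <<'E'
from h import *
p,d=grab('top');c=p[160:235,228:290].astype(float)
c=np.clip((c-120)*255/135,0,255).astype(np.uint8)
cv2.imwrite('pics/t12.png',cv2.resize(c,None,fx=8,fy=8,interpolation=cv2.INTER_NEAREST))
p,d=grab('scene');c=p[212:275,290:420]
cv2.imwrite('pics/s12.png',cv2.resize(c,None,fx=6,fy=6,interpolation=cv2.INTER_CUBIC))
E
python3 st.py
```

```text
18.175 [ 0.5342  0.5239  1.6136 -0.0005  1.0038  0.524 ] [0.4285 0.3823 0.1801] [-0.3004 -0.1104  0.3957] 0.0020688051636809303
[[ 0.0005 -0.0105  0.9999]
 [-0.0002  0.9999  0.0105]
 [-1.     -0.0002  0.0005]]
```

View pics/t12.png

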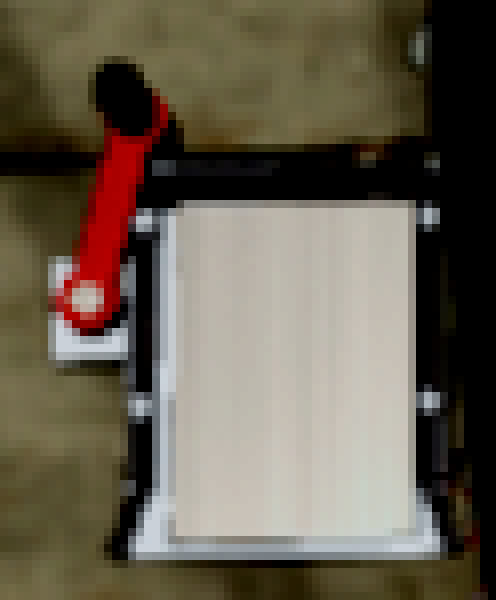

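View pics/s12.png

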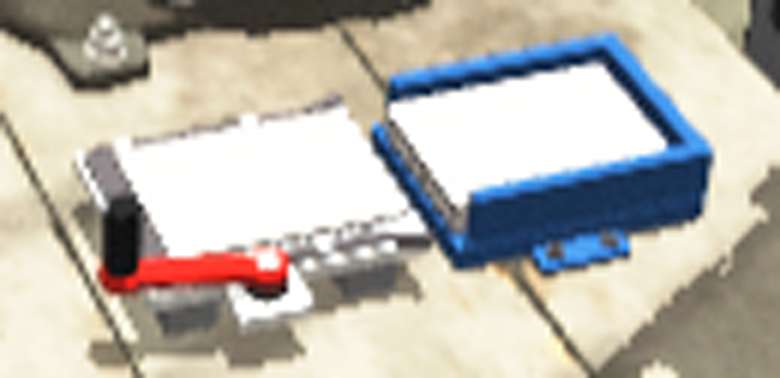

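The blank is now square: top crop x 175–415, front edge against the stop at y≈200, and an even 4 mm deck strip behind at y≈540–555. Next I'll locate the knob from both views.

```bash
python3 - <<'E'
from h import *
np.set_printoptions(precision=4,suppress=True)
for n,w in(('top',(160,182,236,252)),('scene',(238,262,300,318))):
    p,d=load(n);a,b,c,e=w; g=p[a:b,c:e]; m=(g.max(2)<75).astype(np.uint8)
    nc,lab,st,ce=cv2.connectedComponentsWithStats(m); i=1+np.argmax(st[1:,4]); print(n,st[i],ce[i]+[c,a])
    ys,xs=np.nonzero(lab==i); 
    for y in range(ys.min(),ys.max()+1): print(y+a, xs[ys==y].min()+c, xs[ys==y].max()+c)
for a in (0,.2,.25,.3,.35):
    K=np.array([.5757,.2737])+.056*np.array([np.cos(a),-np.sin(a)])
    print(a,K,[ (proj(n,[*K,.0695]).round(1),proj(n,[*K,.0375]).round(1)) for n in('top','scene')])
E
```

```text
top [ 4  9  7  8 36] [243.0556 172.1389]
169 241 244
170 240 244
171 240 245
172 240 245
173 241 246
174 242 246
175 243 246
176 244 244
scene [ 7  7  7 13 74] [309.7973 250.9459]
245 309 312
246 308 313
247 308 312
248 307 312
249 307 313
250 307 313
251 307 312
252 307 312
253 307 312
254 307 312
255 307 312
256 308 312
257 308 311
0 [0.6317 0.2737] [(array([236. , 169.9]), array([238.8, 173.9])), (array([311.8, 248.7]), array([311.5, 259.9]))]
0.2 [0.6306 0.2626] [(array([241. , 170.2]), array([243.5, 174.2])), (array([310.6, 245.6]), array([310.3, 256.8]))]
0.25 [0.63   0.2598] [(array([242.2, 170.4]), array([244.7, 174.5])), (array([310.5, 244.8]), array([310.2, 256. ]))]
0.3 [0.6292 0.2572] [(array([243.4, 170.7]), array([245.9, 174.7])), (array([310.4, 244.1]), array([310.1, 255.2]))]
0.35 [0.6283 0.2545] [(array([244.6, 171. ]), array([247. , 175.1])), (array([310.4, 243.3]), array([310.1, 254.4]))]
```

Both views give keeper angle ≈ 0.22 and knob ≈ (0.630, 0.261). I'll open to about 50 mm and go above the knob.

Emit:
servo_tool([
  [0,-0.2,0.3,0.007,0,0],
  [0,-0.4,0.6,0.007,0,0],
  [0.1,-0.6,0.85,0.007,0,0],
  [0.3,-0.616,1.0,0.007,0,0],
  [0.4,-0.616,1.0,0.007,0,0],
  [0.4,-0.616,1.0,0.007,0,0],
  [0.4,-0.616,1.0,0.007,0,0],
], grip=0.18)

```text
t: 19.05
eef_pos: [0.6298, 0.2603, 0.1008]
tcp_rot: [0.707, 0.0, 0.707, -0.001]
contact_force: [-0.6, 0.2, 0.6]
gripper_width: 0.592
```

```bash
python3 - <<'E'
from h import *
p,d=grab('scene');c=p[182:275,270:400]
cv2.imwrite('pics/s13.png',cv2.resize(c,None,fx=6,fy=6,interpolation=cv2.INTER_CUBIC))
E
python3 st.py
```

```text
19.1 [ 0.2294  0.7522  1.3808 -0.0006  1.0066  0.2303] [0.6301 0.2609 0.1015] [ 0.2019  0.3808 -0.931 ] 0.5875014294251613
[[ 0.002   0.0006  1.    ]
 [-0.0001  1.     -0.0006]
 [-1.     -0.0001  0.002 ]]
```

View pics/s13.png

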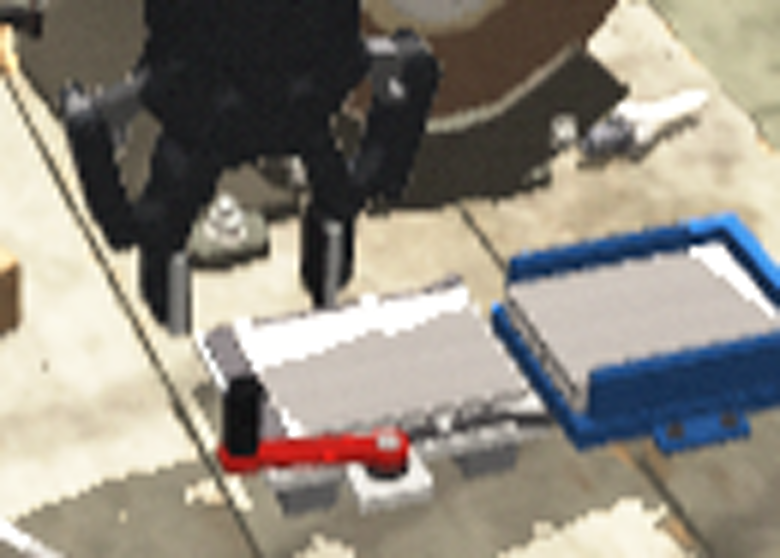

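The open fingers (crop 175,330 and 320,300) straddle the knob at (242,380). Descending.

Emit:
servo_tool([
  [0.07,0,0,0,0,0],
  [0.14,0,0,0,0,0],
  [0.21,0,0,0,0,0],
  [0.27,0,0,0,0,0],
  [0.288,0,0,0,0,0],
  [0.288,0,0,0,0,0],
])

```text
t: 19.85
eef_pos: [0.6301, 0.2609, 0.0434]
tcp_rot: [0.708, 0.0, 0.707, -0.0]
contact_force: [-0.5, -0.0, 0.3]
gripper_width: 0.589
```

Emit:
servo_tool([
  [0,0,0,0,0,0],
  [0,0,0,0,0,0],
  [0,0,0,0,0,0],
  [0,0,0,0,0,0],
  [0,0,0,0,0,0],
  [0,0,0,0,0,0],
], grip=-1, squeeze=20)

```text
t: 20.6
eef_pos: [0.6301, 0.261, 0.0439]
tcp_rot: [0.708, 0.0, 0.707, -0.0]
contact_force: [-2.3, 0.6, 5.5]
gripper_width: 0.154
```

```bash
python3 - <<'E'
from h import *
p,d=grab('scene');c=p[182:275,270:400]
cv2.imwrite('pics/s14.png',cv2.resize(c,None,fx=6,fy=6,interpolation=cv2.INTER_CUBIC))
E
python3 st.py
```

```text
20.65 [ 0.2294  0.8292  1.4034 -0.0005  0.9076  0.2304] [0.6301 0.261  0.0439] [-2.4356 -0.2309  5.7596] 0.15403495520490373
[[ 0.0015  0.0006  1.    ]
 [-0.0001  1.     -0.0006]
 [-1.     -0.0001  0.0015]]
```

View pics/s14.png

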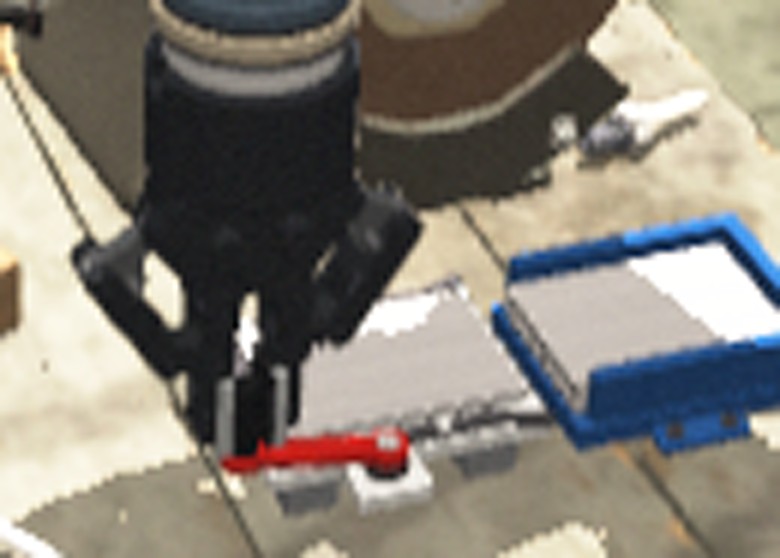

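Knob gripped: opening ≈ 13 mm, jaws around it at crop (250,400). Swinging the first half of the arc.

Emit:
servo_tool([
  [0,-0.03,-0.009,0,0,0],
  [0,-0.0585,-0.0205,0,0,0],
  [0,-0.083,-0.034,0,0,0],
  [0,-0.106,-0.05,0,0,0],
  [0,-0.127,-0.068,0,0,0],
  [0,-0.147,-0.0875,0,0,0],
  [0,-0.147,-0.0875,0,0,0],
])

```text
t: 21.52
eef_pos: [0.6138, 0.2296, 0.0441]
tcp_rot: [0.709, -0.001, 0.706, -0.001]
contact_force: [4.4, -2.4, -0.6]
gripper_width: 0.154
```

```bash
python3 - <<'E'
from h import *
p,d=grab('scene');c=p[182:275,270:400]
cv2.imwrite('pics/s15.png',cv2.resize(c,None,fx=6,fy=6,interpolation=cv2.INTER_CUBIC))
E
python3 st.py
```

```text
21.575 [ 0.1892  0.8023  1.4796 -0.0039  0.8563  0.1921] [0.6138 0.2297 0.0441] [ 5.0882 -4.2357  0.7978] 0.15537884847885813
[[ 0.0038  0.0003  1.    ]
 [-0.0022  1.     -0.0003]
 [-1.     -0.0022  0.0038]]
```

View pics/s15.png

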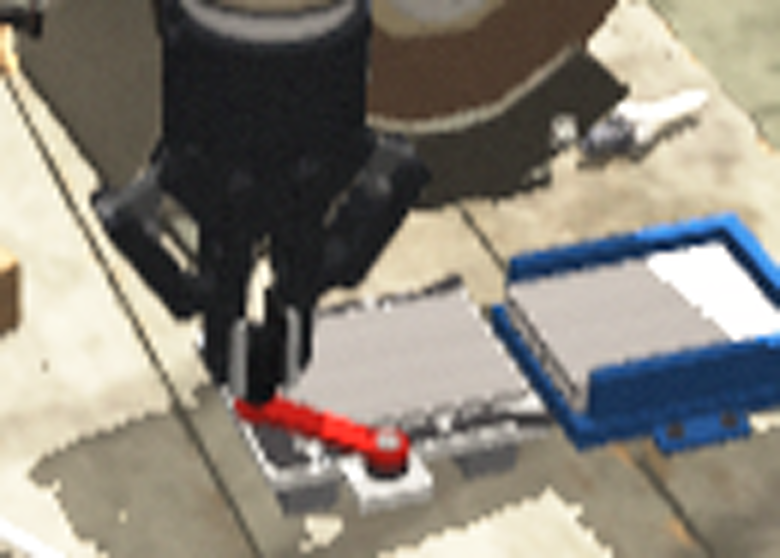

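The keeper is swinging over the blank (arm from crop (390,445) to (255,405)), about 0.86 rad. Continuing toward the stop.

Emit:
servo_tool([
  [0,-0.017,-0.022,0,0,0],
  [0,-0.0315,-0.046,0,0,0],
  [0,-0.044,-0.072,0,0,0],
  [0,-0.055,-0.099,0,0,0],
  [0,-0.063,-0.127,0,0,0],
  [0,-0.068,-0.156,0,0,0],
  [0,-0.068,-0.156,0,0,0],
])

```text
t: 22.45
eef_pos: [0.5822, 0.2128, 0.0441]
tcp_rot: [0.708, -0.003, 0.706, -0.002]
contact_force: [3.5, -9.0, 1.6]
gripper_width: 0.153
```

```bash
python3 st.py
```

```text
22.45 [ 0.1739  0.7703  1.5747 -0.0102  0.7951  0.18  ] [0.5822 0.2128 0.0441] [ 3.4656 -8.9735  1.6106] 0.15251656917113832
[[ 0.0028 -0.001   1.    ]
 [-0.0069  1.      0.001 ]
 [-1.     -0.0069  0.0028]]
```

```bash
python3 - <<'E'
from h import *
p,d=grab('scene');c=p[182:275,270:400]
cv2.imwrite('pics/s16.png',cv2.resize(c,None,fx=6,fy=6,interpolation=cv2.INTER_CUBIC))
p,d=grab('top');c=p[155:245,220:310]
cv2.imwrite('pics/t16.png',cv2.resize(c,None,fx=6,fy=6,interpolation=cv2.INTER_CUBIC))
E
```

```text
(no output)
```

View pics/s16.png

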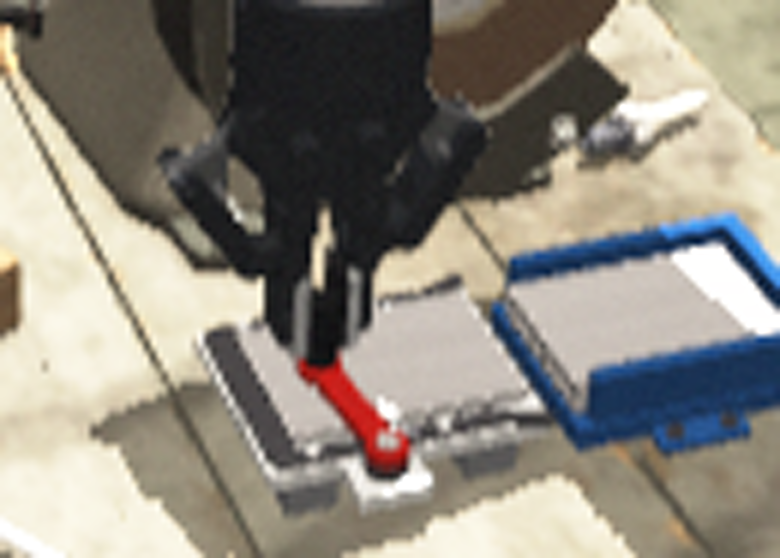

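View pics/t16.png

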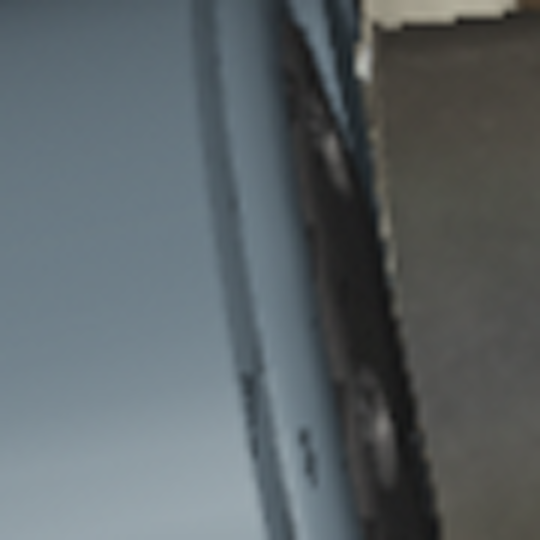

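The keeper is nearly across, knob base at crop (318,360). I'll finish in -x, easing y, and watch the force for the stop.

Emit:
servo_tool([
  [0,0.008,-0.015,0,0,0.004],
  [0,0.012,-0.03,0,0,0.004],
  [0,0.012,-0.045,0,0,0.004],
  [0,0.012,-0.045,0,0,0.004],
])

```text
t: 23.05
eef_pos: [0.5748, 0.2126, 0.0442]
tcp_rot: [0.709, -0.002, 0.705, -0.001]
contact_force: [6.7, -6.2, -1.4]
gripper_width: 0.155
```

Emit:
servo_tool([
  [0,0,-0.012,0,0,0],
  [0,0,-0.025,0,0,0],
  [0,0,-0.025,0,0,0],
])

```text
t: 23.42
eef_pos: [0.5748, 0.2124, 0.0443]
tcp_rot: [0.713, -0.002, 0.701, -0.0]
contact_force: [12.6, 0.7, -7.3]
gripper_width: 0.153
```

```bash
python3 st.py
```

```text
23.425 [ 0.1747  0.7601  1.6051 -0.0086  0.7604  0.1785] [0.5748 0.2124 0.0443] [12.6233  0.6592 -7.3051] 0.15335762672333658
[[ 0.0167 -0.0023  0.9999]
 [-0.0031  1.      0.0024]
 [-0.9999 -0.0031  0.0167]]
```

The stop is reached: x stays put while force rises to 12.6 N. Relaxing, releasing and rising straight up.

Emit:
servo_tool([
  [0,0,0,0,0.01,0],
  [0,0,0,0,0.01,0],
  [0,0,0,0,0.01,0],
  [0,0,0,0,0.01,0],
  [0,0,0,0,0.01,0],
], grip=0.1)

```text
t: 24.05
eef_pos: [0.5743, 0.2124, 0.0443]
tcp_rot: [0.707, -0.002, 0.707, -0.0]
contact_force: [-1.0, 1.3, 0.2]
gripper_width: 0.552
```

```bash
python3 st.py
```

```text
24.05 [ 0.1736  0.7637  1.594  -0.0046  0.7841  0.1743] [0.5743 0.2124 0.0443] [-1.0318  1.2658  0.2413] 0.5517993806660952
[[ 0.0004 -0.0025  1.    ]
 [-0.0032  1.      0.0025]
 [-1.     -0.0032  0.0004]]
```

Emit:
servo_tool([
  [-0.1,0,0,0,0,0],
  [-0.25,0,0,0,0,0],
  [-0.5,0,0,0,0,0],
  [-0.75,0.2,-0.1,0,0,0],
  [-0.8,0.5,-0.4,0,0,0],
  [-0.8,0.8,-0.7,0,0,0],
  [-0.8,0.9,-0.8,0,0,0],
  [-0.8,0.9,-0.8,0,0,0],
])

```text
t: 25.05
eef_pos: [0.4102, 0.3944, 0.2038]
tcp_rot: [0.707, -0.004, 0.707, 0.001]
contact_force: [-0.3, -0.9, -1.0]
gripper_width: 0.552
```

```bash
python3 - <<'E'
from h import *
p,d=grab('scene');c=p[200:275,280:430]
cv2.imwrite('pics/s17.png',cv2.resize(c,None,fx=5,fy=5,interpolation=cv2.INTER_CUBIC))
p,d=grab('top');c=p[155:295,210:310]
cv2.imwrite('pics/t17.png',cv2.resize(c,None,fx=4,fy=4,interpolation=cv2.INTER_CUBIC))
E
python3 st.py
```

```text
25.15 [ 0.5674  0.4883  1.6003 -0.0037  1.0545  0.5635] [0.4125 0.3934 0.2038] [ 0.2614 -0.5077 -0.9782] 0.5508120143786513
[[ 0.0005 -0.0057  1.    ]
 [-0.0035  1.      0.0057]
 [-1.     -0.0035  0.0005]]
```

View pics/s17.png

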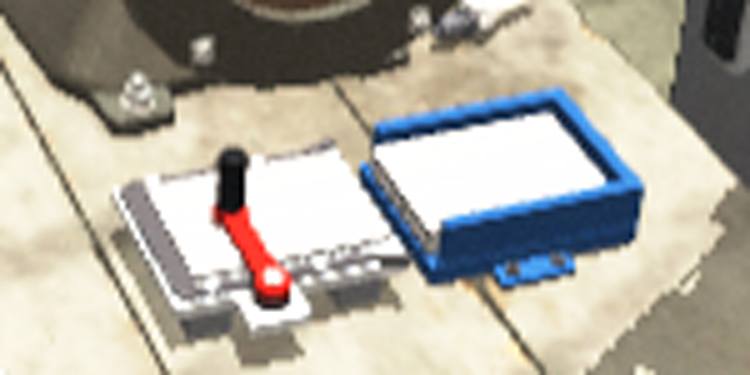

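View pics/t17.png

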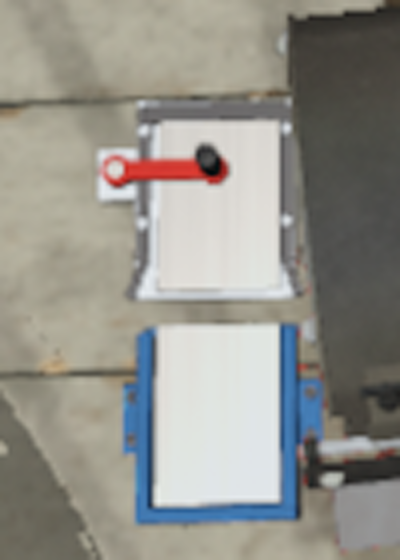

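The keeper lies straight across the blank (top crop (115,170)→(220,170)). The blank is still flush at the stop (y≈121), and the stack is unchanged. The arm is clear, so I'm handing in.

```bash
python3 -c "
from h import *
print(arm.hand_in())"
```

```text
the job is handed in; nothing more can be done
None
```

I dragged the top blank off the stack into the nest with closed fingertips. The recorded press was mostly 4–8 N and peaked at 9.6 N. I then gripped the black knob, swung the red keeper to its stop, released it and backed the arm away. The job was handed in at about 25 s of the 69 s allowed, and no verdict was reported.

- **Blank:** it first arrived at the stop yawed by 2–3°, so I squared it with a second light drag. The pictures after that show it square, its front edge at the stop and an even 4 mm strip of deck behind it. This is judged from the pictures. My automatic edge measurement gave scattered values on the bright steel against the bright deck, so I did not rely on it.
- **Dragging:** when the blank dropped off the stack onto the nest deck, the finger lost contact for about 8 mm. I pressed again gently and carried on.
- **Keeper:** at the end of the swing the tool stopped moving while the side force rose to 12.6 N, which I took as the keeper's stop. The last top view shows it straight across the blank.
- **Knob radius:** near the stop, the tool sat about 61 mm from my estimate of the pivot instead of 56 mm. My pivot estimate may be off, or the pads slid on the knob.
- **Rest of the bench:** the remaining stack looked unchanged in the last pictures. I did not measure the bystanders again, but the arm never came near them.

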